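Seat a belemnite in the V-groove sectioning cradle

TASK

Pick up the belemnite (the long bullet-shaped fossil), lay it in the V-groove of the cradle with its flat end facing the hood, and slide it along the groove, under the hold-down shoe, until its flat end rests against the cushioned stop hidden inside the hood. Feel for the stop and push gently: the fossil must not be pressed hard against it; then let go so that it stays there, and leave the vial, the toe bone and the stone where they are.

Things in the scene. Friction and masses are not known exactly. Their poses are not given: they have to be found in the camera images.
- belemnite_center (a point): Belemnite: brown bullet-shaped fossil rod, 130 mm long, 22 mm thick, about 130 g, lying on the bench (it can roll if nudged). This point is on its axis, at the middle of its length, 11 mm above what it lies on. x axis: along the rod towards the flat end; it may be rolled about x by any amount. Centre of mass about 9 mm from here towards the flat end.
- belemnite_flat_end (a point): Middle of the belemnite's flat end face, 65 mm from the centre point along its x axis (rim chamfered 1.5 mm). From this end the first 95 mm are a plain cylinder; the last 35 mm taper to a blunt point.
- groove (a point): Fixed cradle (wood and aluminium), 242 x 60 x 35 mm high, with a 90-degree V-groove 8 mm deep, 16 mm wide along it; a dark steel hood covers one end. This point is on the line where the belemnite's axis lies when it rests in the groove: mid-width, 42.6 mm above the bench, 7.6 mm above the aluminium. x axis: along the groove towards the hood; z up. Open end at x = -120 mm, hood from +45 to +121 mm.
- hood_mouth (a point): Middle of the hood's mouth, on the groove line (x = +45 mm from groove). Hood 50 mm wide, top 72 mm above the bench; mouth 34 mm wide, 62 mm above the bench. Inside, a sprung brass shoe with a sloped lead-in presses down on the part: resistance begins with the flat end 5 to 16 mm inside, then is a steady drag (about 4 to 13 N, varies), enough to hold the part against the stop's buffer.
- hood_back (a point): Middle of the hood's closed back, on the groove line (x = +121 mm from groove). Inside, hidden, is the stop, set anew for each job: it meets the flat end anywhere from x = +74 to +100 mm from groove (29 to 55 mm inside the mouth). It is a rubber-faced spring buffer: about 0.4 N at first touch, 2 N more per mm, 10 mm travel. More than 12 N on it is too hard.
- vial: Bystander: upright capped specimen vial, 30 mm wide and 60 mm high; origin at the centre of its underside.
- toe_bone: Bystander: small fossil toe bone, 67 x 82 x 30 mm; origin at the centre of its underside.
- stone: Bystander: stone lump, 44 x 60 x 46 mm; origin at the centre of its underside.
Not all that is in view belongs to the job. Of the things that look like the part that bears belemnite_center, the larger one is meant.

How it is judged:
By the outcome, as a careful person would: the job done as asked, in the order asked, and still so for the second after the job is handed in, with the robot touching nothing.
It also fails if it takes over 67 s, if anything falls off the work surface, if the arm or the gripper's body presses on something with over 40 N, if the wrist force passes 120 N, or if a joint passes its speed limit or range.

ROBOT

A 6-joint arm with a two-finger parallel gripper is mounted at the origin on a cart in front of the work surface, level with it; the furniture and walls round the work are solid. World frame = base frame: x ahead of the robot, y to its left, z up, the work surface at z = 0. Lengths are in mm, angles in degrees, forces in N, time in s.
With the tool pointing down it reaches from about 250 to 725 mm from the base axis. Payload 9.7 kg.
Tool frame: the origin (TCP) lies on the centre line of the jaws, within the pads' length; the fingertips stand 17 mm ahead of it and the grasp point (between the pads) lies 2 mm behind it; x points along the fingers, y is the direction in which the jaws open and shut, and the axes are right-handed (so a half turn about x gives the same grasp; the last joint's range is limited). The gripper opens to 85 mm and grips with 20 to 120 N. Pads are 22 mm wide; open, the fingers measure 114 mm over their backs; the gripper's body (76 mm by 85 mm) begins 54 mm behind the grasp point. The pads swing forward as they close: fully open they stand 13 mm farther back than shut.
Start: joints at [75.344, 4.979, 10.078, 95.1, 0, 90], TCP at [139.158, 532.101, 248.284] pointing down, gripper open.
Joint ranges: [-179.16, 179.16], [-48.56, 103.87], [-65.8, 70.77], [-126.05, 130.52], [-82.76, 87.17], [-180, 180]. Speed limits (degrees/s): [127.2, 127.2, 147.25, 180, 180, 180].

INTERFACE

Orientations are given as [roll, pitch, yaw] about the fixed x, y, z axes, in that order (R = Rz(yaw) Ry(pitch) Rx(roll)).
In Python, from station import sense, eyes, workorder gives the robot as it stands. The module is installed in compiled form; this text tells all that it offers.
- The arm moves only by the tool send_rows, never from a script. Its argument "deltas" is one flat list of numbers, 5 for each row, row after row: the opening, from 0 (shut) to 1 (fully open), then the shift along the world's x, y, z in mm, then the turn about the world's z in degrees. In form: [fingers, dx, dy, dz, yaw, fingers, dx, dy, dz, yaw, ...]. A call has 1 to 20 rows; each row shifts and turns the commanded pose from where the row before left it; what a row does not reach is not made up. A row lasts 1/10 s, in which the tool goes at most 50 mm and 8.59 degrees, less where a joint would pass 70% of its speed; a pose out of reach is approached as far as the arm can. A call with a gripper value outside its range is refused whole. The fingers move at their own pace and stop on an object; the grip force is fixed at half the most. Time passes only in rows, so rows that do not move let the fingers close. It gives the time, the measured TCP pose, the force and the opening at its end, in the units of the state.
- sense(): the state, without advancing time (a new reading comes with each control period).
- eyes.grab_frame(name): name is "scene" or "top" or "wrist"; returns a dict with "image" (420x560x3 uint8, red, green, blue), "fov_y" (degrees; the focal length in pixels is half the picture's height over the tangent of half this angle, whatever the lens; pixels are square), "cx", "cy" (the principal point, pixels), "xyz" and "rotation" of the camera in the world; the wrist camera has in their place "mount" (4x4, takes a point from camera to tool coordinates, whose origin is the TCP and whose axes are the tool frame's). Camera axes: x right, y down, z forward; pixel columns grow to the right and rows downward; lengths in mm; the calibration is good to about 2 mm. A picture is of the moment at which its call begins: read the wrist's pose just before it. There is no depth.
- workorder.finish_job(): hands the job in, once; it reports no verdict.
The state is a dict: "time_s": time; "joints": joint angles; "joint_vel": joint speeds; "joint_torque": joint torques, N m; "eef_pos": TCP position; "orientation": TCP orientation; "contact_force": force on the tool from outside, world axes, zero at the start; "wrist_torque": the same for the moment, N m; "grip_width": finger opening in mm.
Only numpy, scipy, OpenCV 4.12 (cv2) and the standard library are available. Lean on these libraries where they do the work, as an engineer would, in place of code of your own. Each camera call takes 0.05 s, during which the arm holds its last target. There are 200 camera calls.

## Working session

There is one attempt and no reset: what is moved stays moved. The work goes in short steps, Python scripts to look and compute and a tool call to move; the robot and the scene stay as the last step left them, time stands still between calls to the robot, and variables do not carry over. Pictures are saved under pics/ and viewed, about 8 in all and at most 12, crops included, and the job is handed in when it is done.

Besides the shell and the picture viewer there is one more tool, called after "Call:" by a JSON object that holds its "api" and its "payload", one argument or row to a line. send_rows: Moves the arm, as the interface text tells. Its arguments: {"type":"object","properties":{"deltas":{"type":"array","items":{"type":"number"}}},"required":["deltas"]}

```bash
mkdir -p pics
cat > h.py <<'E'
import numpy as np, cv2, pickle
from station import sense, eyes, workorder
from scipy.spatial.transform import Rotation as R
def grab(n,f):
    s=sense(); d=eyes.grab_frame(n); d['s']=s
    cv2.imwrite(f'pics/{f}.png',d['image'][:,:,::-1]); pickle.dump(d,open(f'{f}.pkl','wb')); return d
def pose(d):
    if 'mount' in d:
        s=d['s']; T=np.eye(4); T[:3,:3]=R.from_euler('xyz',s['orientation'],degrees=True).as_matrix(); T[:3,3]=s['eef_pos']
        M=T@np.array(d['mount']); return M[:3,:3],M[:3,3]
    return np.array(d['rotation']),np.array(d['xyz'])
def foc(d): return d['image'].shape[0]/2/np.tan(np.radians(d['fov_y'])/2)
def ray(d,u,v,z):
    if isinstance(d,str): d=pickle.load(open(d+'.pkl','rb'))
    Rm,p=pose(d); f=foc(d); r=Rm@np.array([(u-d['cx'])/f,(v-d['cy'])/f,1]); return p+r*(z-p[2])/r[2]
def proj(d,P):
    if isinstance(d,str): d=pickle.load(open(d+'.pkl','rb'))
    Rm,p=pose(d); c=Rm.T@(np.array(P)-p); f=foc(d); return np.array([d['cx']+f*c[0]/c[2],d['cy']+f*c[1]/c[2]])
E
python3 - <<'E'
from h import *
print(sense())
for n in('scene','top','wrist'):
    d=grab(n,n); print(n,{k:v for k,v in d.items() if k not in('image','s')})
a=[cv2.imread(f'pics/{n}.png') for n in('scene','top')]
E
```

```text
{'time_s': 0.0, 'joints': array([ 7.53431089e+01,  5.01063814e+00,  1.00338626e+01,  9.50994961e+01,
       -5.04113837e-04,  8.99994336e+01]), 'joint_vel': array([ 0.14103396, -0.09947304,  0.04886673, -0.04236776, -0.06031716,
        0.00681178]), 'joint_torque': array([-2.16077278e-03, -5.20399475e+01,  4.64790487e+01,  1.67140405e-02,
       -2.18649216e-04,  6.56301978e-06]), 'eef_pos': array([139.11558307, 531.89789475, 247.58219073]), 'orientation': array([ -89.62187847,   89.92372668, -104.27820282]), 'contact_force': array([ 0.71498026, -0.15058971, -0.07395656]), 'wrist_torque': array([-0.02195638, -0.01221397, -0.05594962]), 'grip_width': 85.55589000024705}
scene {'fov_y': 48.30375889570031, 'cx': 283.3563316285697, 'cy': 210.59675349984545, 'xyz': array([286.334715  , 457.26709263, 905.17856746]), 'rotation': array([-142.42031316,   -0.75862396, -152.97680175])}
top {'fov_y': 56.55462260014199, 'cx': 282.4845208088598, 'cy': 215.07816239351655, 'xyz': array([ 353.47849605, -120.19847808,  889.60605491]), 'rotation': array([-166.47470155,    0.41761324,  -99.02012159])}
wrist {'fov_y': 60.076449879137215, 'cx': 277.8948980154804, 'cy': 208.23691468267697, 'mount': array([[ 3.56024629e-04, -3.18082496e-01,  9.48062972e-01,
        -1.25687936e+02],
       [ 9.99999807e-01, -3.69568558e-04, -4.99521512e-04,
         9.62832935e-01],
       [ 5.09263315e-04,  9.48062967e-01,  3.18082303e-01,
        -8.20072832e+01],
       [ 0.00000000e+00,  0.00000000e+00,  0.00000000e+00,
         1.00000000e+00]])}
```

View pics/top.png

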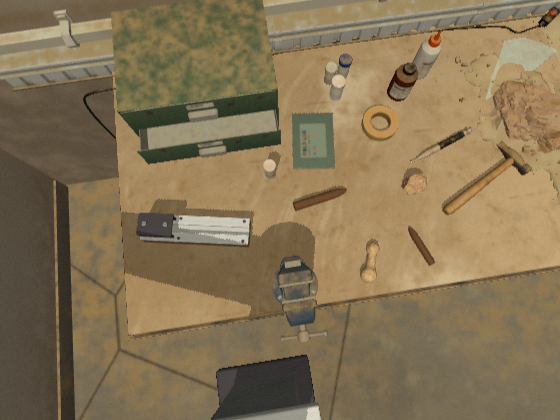

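View pics/scene.png

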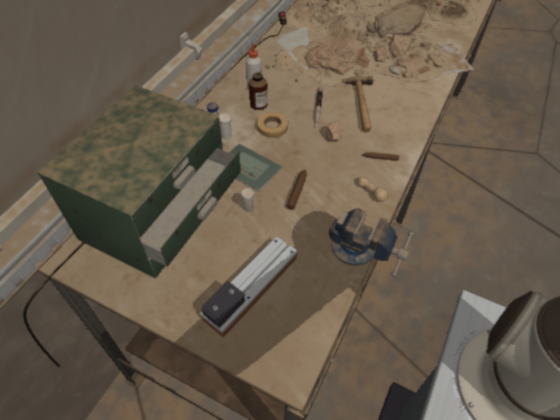

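```bash
sed -i "s/return np.array(d\['rotation'\])/return R.from_euler('xyz',d['rotation'],degrees=True).as_matrix()/" h.py
python3 - <<'E'
from h import *
a=cv2.imread('pics/top.png')[175:265,125:385]; b=cv2.imread('pics/scene.png')[165:335,190:390]
c=cv2.imread('pics/top.png')[215:275,390:450]
A=cv2.resize(a,None,fx=3,fy=3,interpolation=3);B=cv2.resize(b[:80],None,fx=3,fy=3,interpolation=3);C=cv2.resize(c,None,fx=3,fy=3,interpolation=3)
o=np.zeros((520,780,3),np.uint8);o[:270]=A;o[275:515,:600]=B;o[275:455,600:780]=C
cv2.imwrite('pics/crop.png',o)
for n,z,p in[('top',11,(320,198)),('top',11,(294,206)),('top',11,(346,189)),('top',5,(421,245)),('top',35,(250,232)),('top',72,(140,227)),('top',0,(270,177)),('top',0,(372,262)),('top',0,(415,183)),('top',60,(297,290)),('top',0,(128,335)),('top',0,(265,380)),('scene',11,(297,189)),('scene',35,(285,250))]: print(n,p,ray(n,*p,z).round(1))
E
```

```text
top (320, 198) [ 589.9 -240.    11. ]
top (294, 206) [ 580.4 -176.9   11. ]
top (346, 189) [ 601.8 -304.3   11. ]
top (421, 245) [ 445.2 -448.4    5. ]
top (250, 232) [530.6 -68.7  35. ]
top (140, 227) [571.1 160.6  72. ]
top (270, 177) [ 663.5 -132.5    0. ]
top (372, 262) [ 425.2 -331.1    0. ]
top (415, 183) [ 593.5 -471.7    0. ]
top (297, 290) [ 387.7 -150.2   60. ]
top (128, 335) [352.8 228.8   0. ]
top (265, 380) [215.2 -54.    0. ]
scene (297, 189) [ 589.2 -237.6   11. ]
scene (285, 250) [527.4 -48.7  35. ]
```

View pics/crop.png

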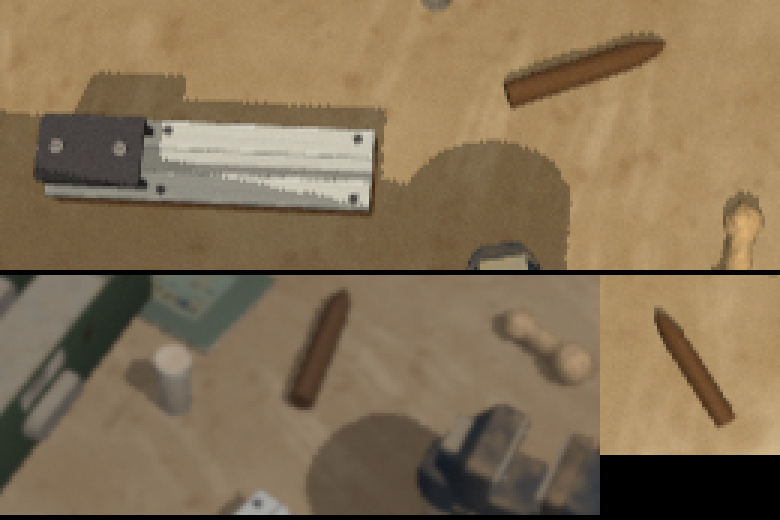

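Run:
```python
from h import *
c=lambda u,v:(125+(u-1)/3,175+(v-1)/3)
Q=lambda u,v,z:ray('top',*c(u,v),z)
f=Q(509,94,11);t=Q(664,45,11);print('rod',f.round(1),t.round(1),np.hypot(*(f-t)[:2]),'ang flat dir',np.degrees(np.arctan2(*(f-t)[1::-1])))
for n,u,v,z in[('open far',375,129,35),('open near',372,211,35),('near left',45,196,35),('hood mouth far',146,118,72),('mouth near',143,187,72),('back far',42,115,72),('back near',37,182,72),('groove open',373,175,31)]:print(n,Q(u,v,z).round(1))
s=sense();M=R.from_euler('xyz',s['orientation'],degrees=True).as_matrix();print(M.round(3))
```

```text
rod [ 580.3 -177.6   11. ] [ 600.2 -303.9   11. ] 127.84878637379092 ang flat dir 98.95038407404158
open far [563.3 -72.4  35. ]
open near [502.1 -61.7  35. ]
near left [551.5 176.2  35. ]
hood mouth far [588.4  87.3  72. ]
mouth near [538.4  94.   72. ]
back far [602.5 161.3  72. ]
back near [554.  168.3  72. ]
groove open [529.6 -65.9  31. ]
[[-0.     0.253  0.967]
 [-0.001  0.967 -0.253]
 [-1.    -0.001  0.   ]]
```

Call:
{"api": "send_rows", "payload": {
  "deltas": [1,19,-33,0,-3.3,1,19,-33,0,-3.3,1,19,-33,0,-3.3,1,19,-33,0,-3.3,1,19,-33,0,-3.3,1,19,-33,0,-3.3,1,19,-33,0,-3.3,1,19,-33,0,-3.3,1,19,-33,0,-3.3,1,19,-33,0,-3.3,1,19,-33,0,-3.3,1,19,-33,0,-3.3,1,19,-33,0,-3.3,1,19,-33,0,-3.3,1,19,-33,0,-3.3,1,19,-33,0,-3.3,1,19,-33,0,-3.3,1,19,-33,0,-3.3,1,19,-33,0,-3.3,1,19,-33,0,-3.3]
}}

```text
time_s: 2.15
eef_pos: [519.6, -129.5, 248.1]
orientation: [-123.3, 90.0, 155.8]
contact_force: [0.7, 1.1, 0.4]
grip_width: 85.7
```

Call:
{"api": "send_rows", "payload": {
  "deltas": [1,18,-32,-20,0,1,18,-32,-20,0,1,18,-32,-20,0,1,19,-32,-38,0,1,0,0,0,0,1,0,0,0,0]
}}

```text
time_s: 2.75
eef_pos: [590.4, -254.2, 150.9]
orientation: [-124.6, 89.8, 154.7]
contact_force: [-0.0, 0.9, 1.2]
grip_width: 85.5
```

Run:
```python
from h import *
d=grab('wrist','w1'); print(d['s']['eef_pos'],d['s']['orientation'],d['s']['contact_force'])
for P in[(590.2,-240.7,11),(580.1,-176.5,11),(592.6,-255.5,11)]: print(proj(d,P))
cv2.imwrite('pics/w1.png',cv2.resize(d['image'][:,:,::-1],(800,600),interpolation=2))
```

```text
[ 590.3509013  -254.16696221  150.88685081] [-124.5897286    89.80388278  154.69542302] [-0.01280436  0.87607458  1.15002564]
[280.88532951 183.76534442]
[281.64158016  93.44690661]
[280.81894916 202.70578046]
```

View pics/w1.png

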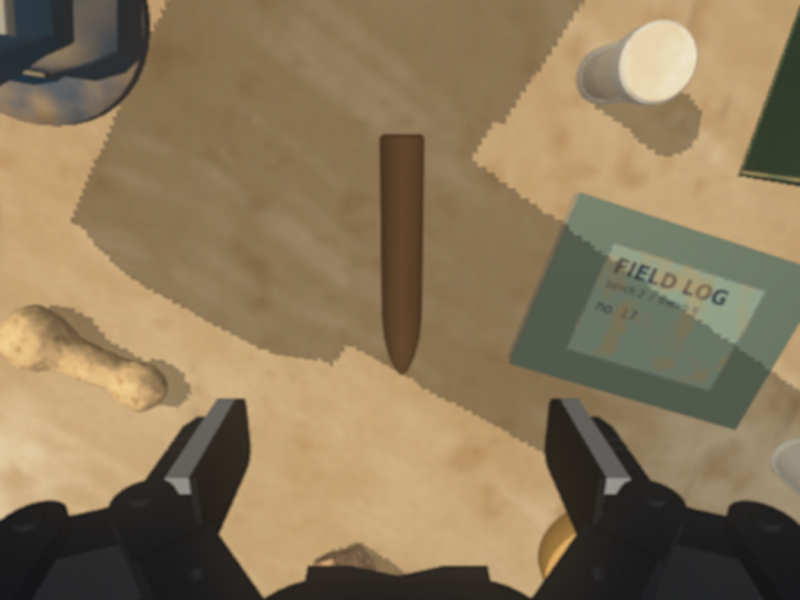

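Run:
```python
from h import *
print(sense()['eef_pos'],sense()['orientation'])
f=ray('w1',281.4,95.0,11);t=ray('w1',281.4,260.5,11);d=(f-t)/np.linalg.norm(f-t)
print(f,t,np.linalg.norm(f-t),np.degrees(np.arctan2(d[1],d[0])))
c=(f+t)/2;print(c,'grasp',c-15*d)
M=R.from_euler('xyz',sense()['orientation'],degrees=True).as_matrix();print(M.round(3))
```

```text
[ 590.79007191 -253.72182017  152.70177236] [-137.22942961   89.95779297  142.10184831]
[ 580.10320589 -177.54791747   11.        ] [ 601.09378344 -303.91049078   11.        ] 128.09412274055995 99.43150321065171
[ 590.59849467 -240.72920413   11.        ] grasp [ 593.0565205  -255.52643728   11.        ]
[[-0.001  0.987  0.162]
 [ 0.     0.162 -0.987]
 [-1.    -0.001 -0.001]]
```

Call:
{"api": "send_rows", "payload": {
  "deltas": [1,1,-0.5,-25,0,1,0.5,-0.5,-25,0,1,0,0,-25,0,1,0,0,-25,0,1,0,0,-15,0,1,0,0,-5,0,1,0,0,0,0,1,0,0,0,0,1,0,0,0,0]
}}

```text
time_s: 3.7
eef_pos: [593.3, -255.2, 34.1]
orientation: [57.3, 89.9, -23.3]
contact_force: [-0.6, 0.2, -0.8]
grip_width: 85.3
```

Run:
```python
from h import *
p=[]
for i in range(6):
    d=grab('wrist','w2'); p.append(d['s']['eef_pos'])
p=np.array(p);print(p.round(2))
f=ray('w2',1,1,11)
for P in[(580.1,-177.5,11),(590.6,-240.7,11)]: print(proj(d,P))
```

```text
[[ 593.25 -255.24   34.14]
 [ 593.13 -255.22   33.86]
 [ 592.99 -255.21   33.58]
 [ 592.85 -255.16   33.28]
 [ 592.74 -255.12   33.1 ]
 [ 592.67 -255.1    32.91]]
[277.47697219  97.80638619]
[277.83494692 248.118078  ]
```

View pics/w2.png

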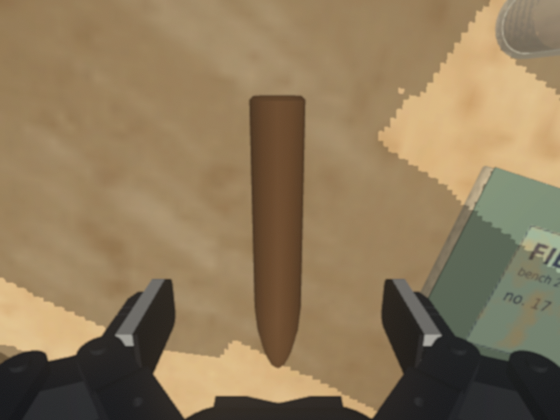

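Call:
{"api": "send_rows", "payload": {
  "deltas": [1,0,-0.5,-5,0,1,0,0,-4,0,1,0,0,0,0,1,0,0,0,0,1,0,0,0,0,1,0,0,0,0]
}}

```text
time_s: 4.6
eef_pos: [592.6, -255.5, 23.7]
orientation: [66.8, 90.0, -13.8]
contact_force: [-0.0, 1.2, 0.0]
grip_width: 85.3
```

Call:
{"api": "send_rows", "payload": {
  "deltas": [0.6,0,0,-1,0,0.45,0,0,0,0,0.35,0,0,0,0,0.3,0,0,0,0,0.2,0,0,0,0,0,0,0,0,0,0,0,0,0,0,0,0,0,0,0,0,0,0,0,0,0,0,0,0,0]
}}

```text
time_s: 5.6
eef_pos: [592.7, -255.6, 22.8]
orientation: [57.9, 90.0, -22.8]
contact_force: [0.2, 0.2, 3.9]
grip_width: 19.7
```

Run:
```python
from h import *
d=grab('wrist','w3'); s=d['s'];print(s['eef_pos'],s['contact_force'],s['wrist_torque'],s['grip_width'])
```

```text
[ 592.67100194 -255.55128041   22.82676145] [0.19247902 0.2462004  3.90602942] [0.01645407 0.01609873 0.01210524] 19.716330657245425
```

View pics/w3.png

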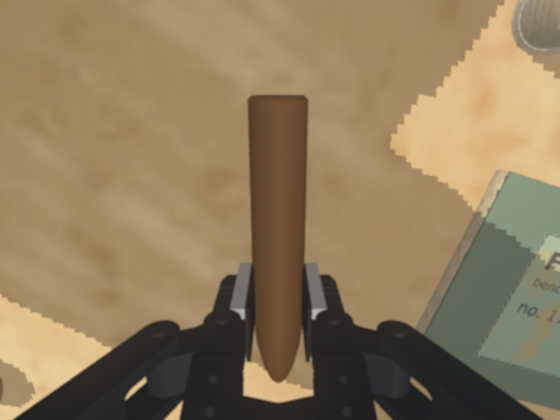

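Call:
{"api": "send_rows", "payload": {
  "deltas": [0,0,0,2,0,0,0,0,4,0,0,0,0,8,0,0,0,0,15,0,0,0,0,20,0,0,0,0,20,0,0,0,0,20,0,0,0,0,10,0,0,0,0,0,0]
}}

```text
time_s: 6.55
eef_pos: [593.3, -255.8, 123.9]
orientation: [57.0, 89.8, -23.7]
contact_force: [0.6, 0.2, -0.5]
grip_width: 19.5
```

Run:
```python
from h import *
d=grab('wrist','w4'); s=d['s'];print(s['eef_pos'],s['contact_force'],s['wrist_torque'],s['grip_width'])
a=cv2.imread('pics/w3.png')[80:400,180:380];b=cv2.imread('pics/w4.png')[80:400,180:380]
cv2.imwrite('pics/w34.png',cv2.resize(np.hstack([a,b]),(800,640))[:600])
```

```text
[ 593.33664329 -255.82504305  123.92408779] [ 0.56515416  0.15089048 -0.47281113] [-0.00138664  0.00189145  0.01000894] 19.49309042653355
```

View pics/w34.png

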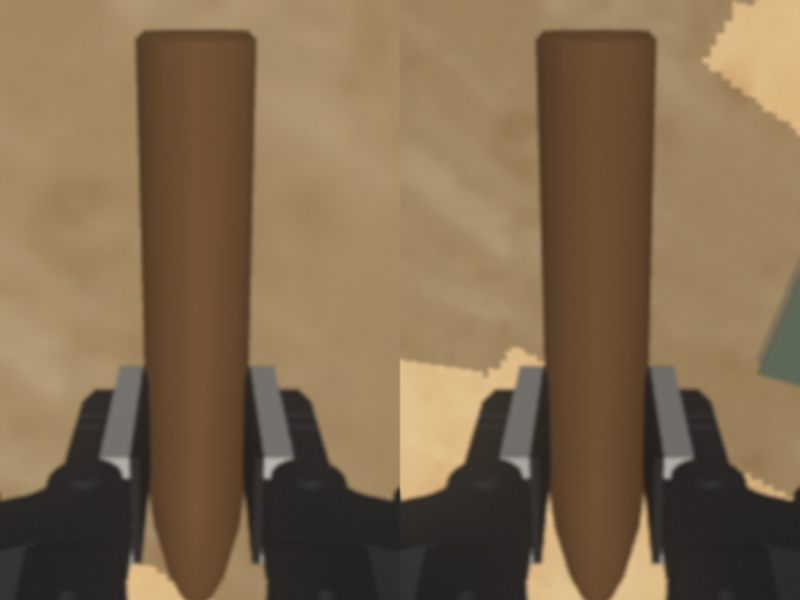

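Call:
{"api": "send_rows", "payload": {
  "deltas": [0,-4.7,25.4,2,-2.1,0,-4.7,25.4,2,-2.1,0,-4.7,25.4,2,-2.1,0,-4.7,25.4,2,-2.1,0,-4.7,25.4,2,-2.1,0,-4.7,25.4,2,-2.1,0,-4.7,25.4,2,-2.1,0,-4.7,25.4,2,-2.1,0,-4.7,25.4,2,-2.1,0,-4.7,25.4,2,-2.1,0,0,0,0,0,0,0,0,0,0,0,0,0,0,0]
}}

```text
time_s: 7.9
eef_pos: [545.4, -2.0, 140.9]
orientation: [-66.3, 89.9, -167.9]
contact_force: [0.1, 0.7, -1.4]
grip_width: 19.6
```

Run:
```python
from h import *
d=grab('wrist','w5'); s=d['s'];print(s['eef_pos'],s['contact_force'],s['grip_width'])
M=R.from_euler('xyz',s['orientation'],degrees=True).as_matrix();print('jaw ang',np.degrees(np.arctan2(M[1,1],M[0,1])))
cv2.imwrite('pics/w5.png',cv2.resize(d['image'][:,:,::-1],(800,600),interpolation=2))
```

```text
[545.35792225  -2.04881226 140.85666964] [ 0.11619637  0.68142172 -1.40259944] 19.582669637334664
jaw ang -11.651983897753833
```

View pics/w5.png

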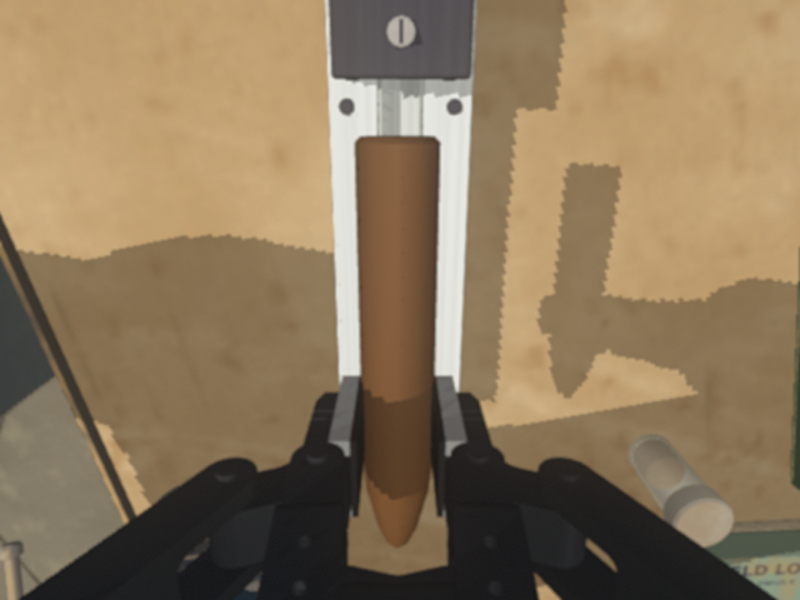

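Run:
```python
from h import *
k=560/800
P=lambda u,v,z: ray('w5',u*k,v*k,z)
s=pickle.load(open('w5.pkl','rb'))['s'];M=R.from_euler('xyz',s['orientation'],degrees=True).as_matrix();t=s['eef_pos']
x=-M[:,2]  # towards flat
for n,u,v,z in[('hoodL',331,77,72),('hoodR',471,77,72),('sL',347,106,35),('sR',455,106,35),('gL',377,120,35),('gR',423,120,35),('edgeL',333,130,35),('edgeR',470,130,35),('edgeL2',339.5,370,35),('edgeR2',461,370,35),('rodflat',398,140,129),('rodfL',356,150,129),('rodfR',440,150,129),('tip',398,546,129)]:
    p=P(u,v,z);r=p-t;print(n,p.round(1),'along',round(r@x,1),'lat(y)',round(r@M[:,1],1))
```

```text
hoodL [542.7  98.6  72. ] along 98.1 lat(y) -22.9
hoodR [590.1  88.8  72. ] along 98.0 lat(y) 25.6
sL [542.8  90.   35. ] along 89.7 lat(y) -21.0
sR [587.1  80.9  35. ] along 89.7 lat(y) 24.2
gL [553.9  82.1  35. ] along 84.1 lat(y) -8.5
gR [572.9  78.1  35. ] along 84.1 lat(y) 10.9
edgeL [534.7  81.9  35. ] along 80.1 lat(y) -27.3
edgeR [591.7  70.1  35. ] along 80.1 lat(y) 30.9
edgeL2 [510.6 -28.4  35. ] along -32.8 lat(y) -28.6
edgeR2 [569.5 -40.5  35. ] along -32.8 lat(y) 31.5
rodflat [561.6  75.2 129. ] along 78.9 lat(y) 0.3
rodfL [550.6  75.  129. ] along 76.5 lat(y) -10.4
rodfR [571.6  70.6 129. ] along 76.5 lat(y) 11.0
tip [535.4 -51.9 129. ] along -50.8 lat(y) 0.3
```

Call:
{"api": "send_rows", "payload": {
  "deltas": [0,0.6,-0.1,-10,0,0,0.6,-0.1,-20,0,0,0,0,-20,0,0,0,0,-15,0,0,0,0,-10,0,0,0,0,-5,0,0,0,0,0,0,0,0,0,0,0,0,0,0,0,0,0,0,0,0,0]
}}

```text
time_s: 8.95
eef_pos: [547.1, -1.7, 62.2]
orientation: [101.6, 89.9, -0.1]
contact_force: [0.1, 0.8, -2.1]
grip_width: 19.6
```

Run:
```python
from h import *
s=sense();print(s['eef_pos'],s['contact_force'],s['wrist_torque'],s['grip_width'])
```

```text
[547.10719544  -1.65313877  62.24723012] [ 0.0900566   0.82032133 -2.11904614] [-0.01646853  0.03889967 -0.02719442] 19.558589937138038
```

Call:
{"api": "send_rows", "payload": {
  "deltas": [0,0,0,-2,0,0,0,0,-1,0,0,0,0,-1,0,0,0,0,0,0,0,0,0,0,0,0,0,0,0,0,0,0,0,0,0]
}}

```text
time_s: 9.65
eef_pos: [546.7, -1.7, 57.6]
orientation: [117.0, 90.0, 15.4]
contact_force: [0.3, -1.1, -1.5]
grip_width: 19.5
```

Call:
{"api": "send_rows", "payload": {
  "deltas": [0,0,0,-1,0,0,0,0,0,0,0,0,0,0,0,0,0,0,0,0]
}}

```text
time_s: 10.05
eef_pos: [546.7, -1.7, 56.6]
orientation: [76.1, 90.0, -25.5]
contact_force: [-0.7, 0.1, -1.0]
grip_width: 19.5
```

Call:
{"api": "send_rows", "payload": {
  "deltas": [0,0,0,-0.5,0,0,0,0,0,0,0,0,0,0,0,0,0,0,0,0]
}}

```text
time_s: 10.45
eef_pos: [546.7, -1.7, 56.1]
orientation: [68.2, 90.0, -33.5]
contact_force: [0.3, 0.4, -0.8]
grip_width: 19.7
```

Call:
{"api": "send_rows", "payload": {
  "deltas": [0,0,0,-1,0,0,0,0,0,0,0,0,0,0,0,0,0,0,0,0]
}}

```text
time_s: 10.85
eef_pos: [546.8, -1.7, 55.1]
orientation: [95.5, 90.0, -6.2]
contact_force: [-0.2, 0.4, -1.3]
grip_width: 19.7
```

Call:
{"api": "send_rows", "payload": {
  "deltas": [0,0,0,-0.5,0,0,0,0,0,0,0,0,0,0,0,0,0,0,0,0]
}}

```text
time_s: 11.25
eef_pos: [546.8, -1.7, 54.7]
orientation: [113.0, 90.0, 11.4]
contact_force: [0.8, -0.1, 0.6]
grip_width: 19.4
```

Call:
{"api": "send_rows", "payload": {
  "deltas": [0,0,0,-0.5,0,0,0,0,0,0,0,0,0,0,0,0,0,0,0,0]
}}

```text
time_s: 11.65
eef_pos: [546.8, -1.7, 54.6]
orientation: [97.8, 90.0, -3.9]
contact_force: [-2.4, -0.2, 5.1]
grip_width: 19.3
```

Call:
{"api": "send_rows", "payload": {
  "deltas": [0,-0.5,0.1,0,0,0,0,0,0,0,0,0,0,0,0,0,0,0,0,0]
}}

```text
time_s: 12.05
eef_pos: [546.5, -1.6, 54.4]
orientation: [99.0, 90.0, -2.7]
contact_force: [-1.0, -0.3, 5.1]
grip_width: 19.6
```

Run:
```python
from h import *
s=sense();print(s['eef_pos'],s['contact_force'],s['wrist_torque'],s['grip_width'])
```

```text
[546.51401498  -1.60225189  54.35526452] [-1.0482225  -0.28223515  5.13866637] [-0.14631908  0.01370603 -0.07919235] 19.648026060693756
```

Call:
{"api": "send_rows", "payload": {
  "deltas": [0,-0.2,0,0.4,0,0,0,0,0,0,0.4,0,0,0,0,0.4,0,0,0,0,0.4,0,0,0,0,0.4,0,0,0,0]
}}

```text
time_s: 12.65
eef_pos: [545.8, -1.6, 54.2]
orientation: [-81.5, 90.0, 176.9]
contact_force: [0.3, 1.0, -0.5]
grip_width: 34.2
```

Run:
```python
from h import *
d=grab('wrist','w6'); s=d['s'];print(s['eef_pos'],s['contact_force'],s['wrist_torque'],s['grip_width'])
cv2.imwrite('pics/w6.png',cv2.resize(d['image'][:,:,::-1],(800,600),interpolation=2))
```

```text
[545.79014341  -1.55466174  54.23962869] [ 0.25867033  0.95190534 -0.53246487] [-0.01403056 -0.04995154 -0.05515314] 34.248397787885175
```

View pics/w6.png

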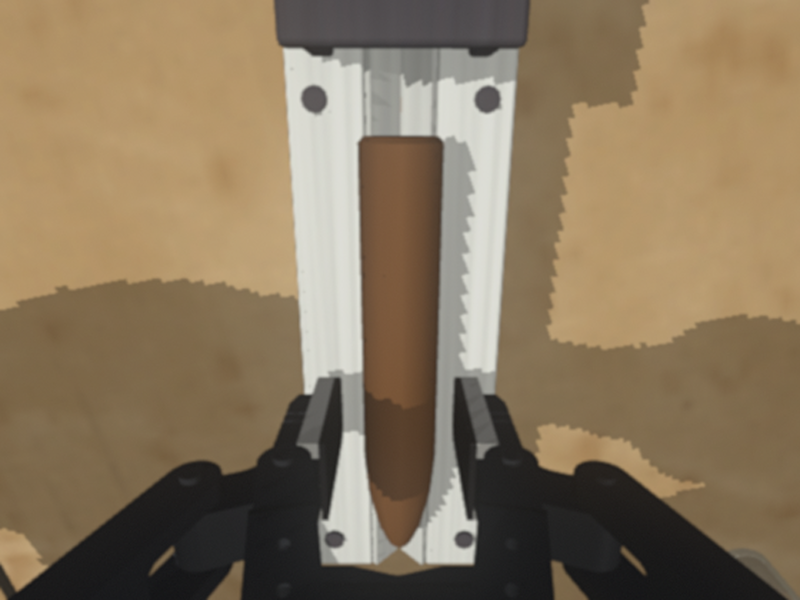

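Call:
{"api": "send_rows", "payload": {
  "deltas": [0.3,0.4,-0.1,0,0,0.2,0,0,0,0,0,0,0,0,0,0,0,0,0,0,0,0,0,0,0,0,0,0,0,0,0,0,0,0,0]
}}

```text
time_s: 13.4
eef_pos: [546.5, -1.7, 54.7]
orientation: [91.0, 90.0, -10.6]
contact_force: [-0.4, 0.4, 5.0]
grip_width: 19.7
```

Run:
```python
from h import *
s=sense();print(s['eef_pos'],s['contact_force'],s['wrist_torque'],s['grip_width'])
```

```text
[546.49334297  -1.70278157  54.66993928] [-0.4115499   0.40657839  4.97935153] [-0.1206103   0.31943067 -0.06855891] 19.69559275873308
```

Call:
{"api": "send_rows", "payload": {
  "deltas": [0,0,0,0.3,0,0,0.6,2.9,0,0,0,1,4.9,0,0,0,1,4.9,0,0,0,1,4.9,0,0,0,0,0,0,0,0,0,0,0,0,0,0,0,0,0]
}}

```text
time_s: 14.2
eef_pos: [550.2, 16.4, 54.7]
orientation: [170.4, 89.9, 68.8]
contact_force: [1.9, 1.4, 0.8]
grip_width: 19.6
```

```bash
cat > f.py <<'E'
from h import *
s=sense();u=np.array([.2019,.9794,0]);n=np.array([.9794,-.2019,0]);t0=np.array([546.5,-1.7,0]);p=s['eef_pos']
F=s['contact_force'];print('t',s['time_s'],'travel %.2f lat %.2f z %.2f'%((p-t0)@u,(p-t0)@n,p[2]),'Fu %.2f Fn %.2f Fz %.2f'%(F@u,F@n,F[2]),s['wrist_torque'].round(2),s['grip_width'])
E
python3 f.py
```

```text
t 14.2 travel 18.44 lat -0.04 z 54.74 Fu 1.73 Fn 1.54 Fz 0.76 [ 0.26 -0.34  0.03] 19.624300920051393
```

Call:
{"api": "send_rows", "payload": {
  "deltas": [0,0.5,2.45,0,0,0,0.5,2.45,0,0,0,0,0,0,0,0,0,0,0,0]
}}

```text
time_s: 14.6
eef_pos: [551.1, 20.9, 54.7]
orientation: [150.8, 90.0, 49.2]
contact_force: [2.8, -0.9, -0.7]
grip_width: 19.9
```

Call:
{"api": "send_rows", "payload": {
  "deltas": [0,0.5,2.45,0,0,0,0.5,2.45,0,0,0,0,0,0,0,0,0,0,0,0]
}}

```text
time_s: 15.0
eef_pos: [552.2, 26.0, 54.8]
orientation: [164.8, 90.0, 63.2]
contact_force: [2.3, 0.7, 0.5]
grip_width: 19.6
```

Call:
{"api": "send_rows", "payload": {
  "deltas": [0,0.5,2.45,0,0,0,0.5,2.45,0,0,0,0,0,0,0,0,0,0,0,0]
}}

```text
time_s: 15.4
eef_pos: [553.0, 30.3, 54.8]
orientation: [7.0, 89.9, -94.7]
contact_force: [0.5, -4.1, 1.6]
grip_width: 19.6
```

Call:
{"api": "send_rows", "payload": {
  "deltas": [0,0.5,2.45,0,0,0,0.5,2.45,0,0,0,0,0,0,0,0,0,0,0,0]
}}

```text
time_s: 15.8
eef_pos: [554.0, 35.1, 54.8]
orientation: [10.6, 89.9, -91.0]
contact_force: [3.1, -4.8, 2.3]
grip_width: 19.4
```

```bash
python3 f.py
```

```text
t 15.8 travel 37.59 lat -0.08 z 54.82 Fu -4.08 Fn 3.99 Fz 2.33 [-1.1  -0.33 -0.01] 19.35095389034753
```

Call:
{"api": "send_rows", "payload": {
  "deltas": [0,0.8,1.86,0,0,0,0.6,1.9,0,0,0,0,0,0,0,0,0,0,0,0]
}}

```text
time_s: 16.2
eef_pos: [554.8, 38.6, 54.7]
orientation: [-26.8, 89.9, -128.5]
contact_force: [-1.8, -6.9, 2.1]
grip_width: 19.9
```

Call:
{"api": "send_rows", "payload": {
  "deltas": [0,0.4,1.96,0,0,0,0.2,0.98,0,0,0,0,0,0,0,0,0,0,0,0]
}}

```text
time_s: 16.6
eef_pos: [555.4, 41.3, 54.7]
orientation: [-21.2, 89.9, -122.9]
contact_force: [-1.8, -7.3, 2.4]
grip_width: 19.4
```

```bash
python3 f.py
```

```text
t 16.6 travel 43.94 lat 0.05 z 54.72 Fu -7.46 Fn -0.29 Fz 2.45 [-1.61  0.35  0.05] 19.43994060982948
```

Call:
{"api": "send_rows", "payload": {
  "deltas": [0,0.2,0.98,0,0,0,0,0,0,0,0,0,0,0,0]
}}

```text
time_s: 16.9
eef_pos: [555.6, 42.2, 54.7]
orientation: [-21.0, 89.9, -122.7]
contact_force: [-1.4, -7.8, 3.8]
grip_width: 19.5
```

Call:
{"api": "send_rows", "payload": {
  "deltas": [0,0.2,0.98,0,0,0,0,0,0,0,0,0,0,0,0]
}}

```text
time_s: 17.2
eef_pos: [555.8, 43.2, 54.7]
orientation: [-21.1, 89.9, -122.8]
contact_force: [-0.8, -8.1, 2.5]
grip_width: 19.8
```

Call:
{"api": "send_rows", "payload": {
  "deltas": [0,0.2,0.98,0,0,0,0,0,0,0,0,0,0,0,0]
}}

```text
time_s: 17.5
eef_pos: [556.0, 44.2, 54.7]
orientation: [-20.2, 89.9, -121.9]
contact_force: [-1.3, -8.4, 3.5]
grip_width: 19.5
```

```bash
python3 f.py
```

```text
t 17.5 travel 46.84 lat 0.03 z 54.70 Fu -8.51 Fn 0.40 Fz 3.45 [-1.71  0.34 -0.01] 19.500803935743022
```

Call:
{"api": "send_rows", "payload": {
  "deltas": [0,0.2,0.98,0,0,0,0,0,0,0,0,0,0,0,0]
}}

```text
time_s: 17.8
eef_pos: [556.2, 45.2, 54.7]
orientation: [-19.2, 89.9, -120.9]
contact_force: [-1.1, -9.1, 3.8]
grip_width: 19.4
```

Call:
{"api": "send_rows", "payload": {
  "deltas": [0,0.2,0.98,0,0,0,0,0,0,0,0,0,0,0,0]
}}

```text
time_s: 18.1
eef_pos: [556.4, 46.1, 54.7]
orientation: [-19.8, 89.9, -121.5]
contact_force: [-1.7, -9.0, 3.5]
grip_width: 19.5
```

Call:
{"api": "send_rows", "payload": {
  "deltas": [0,0.2,0.98,0,0,0,0,0,0,0,0,0,0,0,0]
}}

```text
time_s: 18.4
eef_pos: [556.6, 47.1, 54.7]
orientation: [-18.9, 89.9, -120.6]
contact_force: [-1.8, -8.8, 3.8]
grip_width: 19.4
```

```bash
python3 f.py
```

```text
t 18.4 travel 49.84 lat 0.05 z 54.71 Fu -8.98 Fn -0.01 Fz 3.81 [-1.74  0.32 -0.  ] 19.42944238627679
```

Plateau at about 9 N drag. Continue in 1 mm steps.

Call:
{"api": "send_rows", "payload": {
  "deltas": [0,0.2,0.98,0,0,0,0,0,0,0,0,0,0,0,0]
}}

```text
time_s: 18.7
eef_pos: [556.8, 48.1, 54.7]
orientation: [-18.8, 89.9, -120.5]
contact_force: [-1.1, -7.8, 3.4]
grip_width: 19.4
```

Call:
{"api": "send_rows", "payload": {
  "deltas": [0,0.2,0.98,0,0,0,0,0,0,0,0,0,0,0,0]
}}

```text
time_s: 19.0
eef_pos: [557.0, 49.1, 54.7]
orientation: [-19.4, 89.9, -121.1]
contact_force: [-1.3, -8.4, 3.8]
grip_width: 19.7
```

Call:
{"api": "send_rows", "payload": {
  "deltas": [0,0.2,0.98,0,0,0,0,0,0,0,0,0,0,0,0]
}}

```text
time_s: 19.3
eef_pos: [557.2, 50.0, 54.7]
orientation: [-18.3, 89.9, -120.0]
contact_force: [-1.3, -9.2, 2.1]
grip_width: 19.5
```

```bash
python3 f.py
```

```text
t 19.3 travel 52.83 lat 0.05 z 54.74 Fu -9.23 Fn 0.57 Fz 2.07 [-1.71  0.29  0.02] 19.52785905329766
```

Call:
{"api": "send_rows", "payload": {
  "deltas": [0,0.2,0.98,0,0,0,0,0,0,0,0,0,0,0,0]
}}

```text
time_s: 19.6
eef_pos: [557.4, 51.0, 54.7]
orientation: [-17.4, 89.9, -119.1]
contact_force: [-1.5, -9.4, 3.3]
grip_width: 19.7
```

Call:
{"api": "send_rows", "payload": {
  "deltas": [0,0.2,0.98,0,0,0,0,0,0,0,0,0,0,0,0]
}}

```text
time_s: 19.9
eef_pos: [557.6, 52.0, 54.7]
orientation: [-18.7, 89.9, -120.4]
contact_force: [-1.0, -7.6, 3.7]
grip_width: 19.3
```

Call:
{"api": "send_rows", "payload": {
  "deltas": [0,0.2,0.98,0,0,0,0,0,0,0,0,0,0,0,0]
}}

```text
time_s: 20.2
eef_pos: [557.8, 53.0, 54.7]
orientation: [-17.9, 89.9, -119.6]
contact_force: [-1.4, -8.6, 4.2]
grip_width: 19.7
```

```bash
python3 f.py
```

```text
t 20.2 travel 55.86 lat 0.06 z 54.73 Fu -8.67 Fn 0.33 Fz 4.19 [-1.73  0.31  0.04] 19.690624880294784
```

Call:
{"api": "send_rows", "payload": {
  "deltas": [0,0.2,0.98,0,0,0,0,0,0,0,0,0,0,0,0]
}}

```text
time_s: 20.5
eef_pos: [558.0, 54.0, 54.7]
orientation: [-18.5, 89.9, -120.2]
contact_force: [-1.4, -8.6, 2.9]
grip_width: 19.9
```

Call:
{"api": "send_rows", "payload": {
  "deltas": [0,0.2,0.98,0,0,0,0,0,0,0,0,0,0,0,0]
}}

```text
time_s: 20.8
eef_pos: [558.3, 54.9, 54.7]
orientation: [-17.2, 89.9, -118.9]
contact_force: [-1.0, -9.1, 2.6]
grip_width: 19.4
```

Call:
{"api": "send_rows", "payload": {
  "deltas": [0,0.2,0.98,0,0,0,0,0,0,0,0,0,0,0,0]
}}

```text
time_s: 21.1
eef_pos: [558.4, 55.9, 54.7]
orientation: [-18.5, 89.9, -120.2]
contact_force: [-1.1, -7.3, 3.0]
grip_width: 19.6
```

```bash
python3 f.py
```

```text
t 21.1 travel 58.85 lat 0.04 z 54.70 Fu -7.39 Fn 0.35 Fz 3.05 [-1.72  0.34  0.06] 19.5506400223969
```

Call:
{"api": "send_rows", "payload": {
  "deltas": [0,0.2,0.98,0,0,0,0,0,0,0,0,0,0,0,0]
}}

```text
time_s: 21.4
eef_pos: [558.6, 56.9, 54.7]
orientation: [-18.7, 89.9, -120.4]
contact_force: [-1.6, -7.6, 3.2]
grip_width: 19.7
```

Call:
{"api": "send_rows", "payload": {
  "deltas": [0,0.2,0.98,0,0,0,0,0,0,0,0,0,0,0,0]
}}

```text
time_s: 21.7
eef_pos: [558.8, 57.9, 54.7]
orientation: [-18.8, 89.9, -120.5]
contact_force: [-1.3, -9.6, 3.2]
grip_width: 19.5
```

Call:
{"api": "send_rows", "payload": {
  "deltas": [0,0.2,0.98,0,0,0,0,0,0,0,0,0,0,0,0]
}}

```text
time_s: 22.0
eef_pos: [559.0, 58.8, 54.7]
orientation: [-17.3, 89.9, -119.0]
contact_force: [-0.4, -8.9, 3.6]
grip_width: 19.8
```

```bash
python3 f.py
```

```text
t 22.0 travel 61.83 lat 0.05 z 54.72 Fu -8.79 Fn 1.44 Fz 3.64 [-1.66  0.27 -0.03] 19.785924324411884
```

Call:
{"api": "send_rows", "payload": {
  "deltas": [0,0.2,0.98,0,0,0,0,0,0,0,0,0,0,0,0]
}}

```text
time_s: 22.3
eef_pos: [559.2, 59.8, 54.7]
orientation: [-17.7, 89.9, -119.4]
contact_force: [-1.4, -8.7, 3.0]
grip_width: 19.4
```

Call:
{"api": "send_rows", "payload": {
  "deltas": [0,0.2,0.98,0,0,0,0,0,0,0,0,0,0,0,0]
}}

```text
time_s: 22.6
eef_pos: [559.5, 60.9, 54.7]
orientation: [-17.8, 89.9, -119.5]
contact_force: [-1.4, -9.4, 3.2]
grip_width: 19.7
```

Call:
{"api": "send_rows", "payload": {
  "deltas": [0,0.2,0.98,0,0,0,0,0,0,0,0,0,0,0,0]
}}

```text
time_s: 22.9
eef_pos: [559.7, 61.8, 54.7]
orientation: [-16.7, 89.9, -118.4]
contact_force: [-1.1, -8.2, 2.4]
grip_width: 19.7
```

```bash
python3 f.py
```

```text
t 22.9 travel 64.85 lat 0.07 z 54.73 Fu -8.29 Fn 0.62 Fz 2.35 [-1.72  0.25  0.  ] 19.69877484746986
```

Call:
{"api": "send_rows", "payload": {
  "deltas": [0,0.2,0.98,0,0,0,0,0,0,0,0,0,0,0,0]
}}

```text
time_s: 23.2
eef_pos: [559.8, 62.5, 54.7]
orientation: [-15.8, 89.8, -117.5]
contact_force: [-1.2, -9.8, 3.1]
grip_width: 19.3
```

Call:
{"api": "send_rows", "payload": {
  "deltas": [0,0.2,0.98,0,0,0,0,0,0,0,0,0,0,0,0]
}}

```text
time_s: 23.5
eef_pos: [559.9, 63.3, 54.7]
orientation: [-13.4, 89.8, -115.1]
contact_force: [-0.8, -11.7, 3.3]
grip_width: 20.1
```

Call:
{"api": "send_rows", "payload": {
  "deltas": [0,0.2,0.98,0,0,0,0,0,0,0,0,0,0,0,0]
}}

```text
time_s: 23.8
eef_pos: [560.1, 63.9, 54.7]
orientation: [-11.0, 89.8, -112.7]
contact_force: [-2.2, -13.5, 4.0]
grip_width: 19.7
```

```bash
python3 f.py
```

```text
t 23.8 travel 67.04 lat 0.05 z 54.68 Fu -13.64 Fn 0.54 Fz 3.95 [-2.63  0.36  0.05] 19.749455643623996
```

Call:
{"api": "send_rows", "payload": {
  "deltas": [0,-0.1,-0.5,0,0,0,-0.1,-0.5,0,0,0,0,0,0,0,0,0,0,0,0]
}}

```text
time_s: 24.2
eef_pos: [560.1, 63.9, 54.7]
orientation: [-19.4, 89.9, -121.1]
contact_force: [-1.2, -7.2, 3.5]
grip_width: 19.7
```

```bash
python3 f.py
```

```text
t 24.2 travel 66.96 lat 0.08 z 54.73 Fu -7.31 Fn 0.26 Fz 3.53 [-1.56  0.24 -0.08] 19.71076557275753
```

Call:
{"api": "send_rows", "payload": {
  "deltas": [0,0,-0.3,0,0,0,0,0,0,0,0.5,0,0,0,0,0.5,0,0,0,0,0.5,0,0,0,0,0.5,0,0,0,0,0.5,0,0,5,0,0.5,0,0,15,0,0.5,0,0,25,0,0.5,0,0,25,0,0.5,0,0,20,0,0.5,0,0,0,0,0.5,0,0,0,0,0.5,0,0,0,0]
}}

```text
time_s: 25.6
eef_pos: [560.3, 64.4, 144.1]
orientation: [-73.0, 89.9, -174.7]
contact_force: [0.4, -0.1, -0.1]
grip_width: 43.0
```

```bash
python3 - <<'E'
from h import *
d=grab('wrist','w7'); s=d['s'];print(s['eef_pos'],s['contact_force'],s['grip_width'])
cv2.imwrite('pics/w7.png',cv2.resize(d['image'][:,:,::-1],(800,600),interpolation=2))
E
python3 f.py
```

```text
[560.28175586  64.40608346 144.12384864] [ 0.37728256 -0.12869049 -0.07508379] 43.033746635120856
t 25.65 travel 67.47 lat 0.04 z 143.83 Fu 0.11 Fn -0.73 Fz -0.06 [ 0.01 -0.05 -0.02] 42.8659880830401
```

View pics/w7.png

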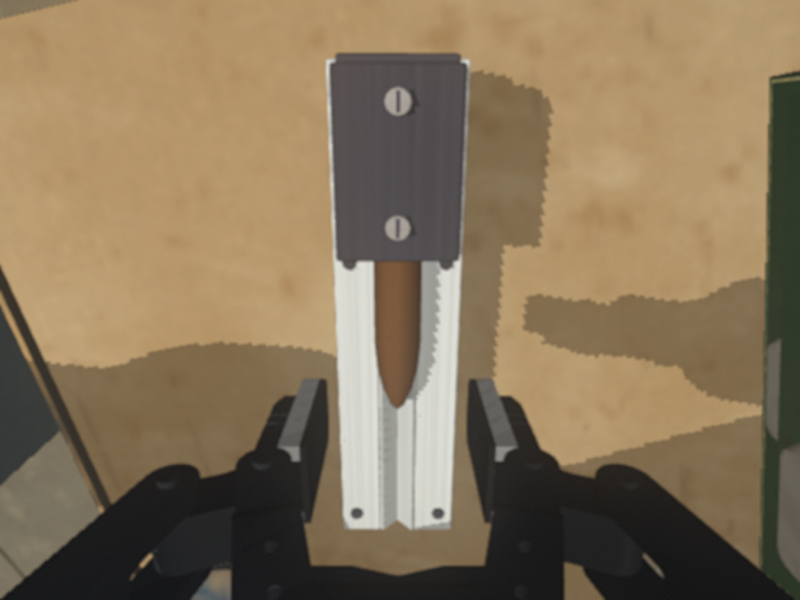

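Run:
```python
from h import *
k=.7;u=np.array([.2019,.9794,0]);t0=np.array([546.5,-1.7,0])
a=ray('w6',398*k,547*k,42.6);b=ray('w7',398*k,407*k,42.6)
m=ray('w7',398*k,260*k,72)
print('tail travel',(b-a)@u,'flat end inside mouth',130-(m-b)@u)
print(workorder.finish_job())
```

```text
tail travel 67.46782949877681 flat end inside mouth 47.017000380102644
the job is handed in; nothing more can be done
None
```

The belemnite is resting against the hidden stop in the hood, released, and the job is handed in at about 25.7 s of the 67 s allowed.

- **Pick and lay:** I took the larger of the two belemnite-like pieces (top view about (320,198)) and laid it in the V-groove with its flat end facing the hood. I then let go and gripped it again so that it seated itself.
- **Slide:** The shoe began to drag at about 11 mm inside the mouth and then held steady at 8–9 N.
- **Stop:** At about 65 mm of travel the force rose by roughly 2 N per mm, from about 8.7 to 13.6 N. That puts about 5 N on the buffer, below the 12 N limit. The wrist torque rose in step with it.
- **Release:** I eased the push back, opened the gripper and lifted clear.

**Last checks:**
- The last wrist image shows the fossil still in the groove and under the hood. Its tail has travelled 67.5 mm, against 67.0 mm of arm travel, so it did not spring back.
- The image puts the flat end about 47 mm inside the mouth, within the 29–55 mm where the stop can be.
- The wrist force after the lift was near zero, so the robot is touching nothing.
- I never approached the vial, toe bone or stone, and felt no contact with them, but I did not take a final overview picture of them.

The gripper read about 19.6 mm on the 22 mm rod throughout. I left this unexplained because the grip never slipped.

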